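# Lock the specimen plate of a microscope stage with a hex key

### The arm

A 6-joint arm with a two-finger parallel gripper is mounted at the origin on the work surface. World frame = base frame: x ahead of the robot, y to its left, z up, the work surface at z = 0. Lengths are in mm, angles in rad, forces in N, time in s.
With the tool pointing down it reaches from about 275 to 825 mm from the base axis. Payload 5.2 kg.
Tool frame: the origin (TCP) lies midway between the tips of the shut fingers; the grasp point (between the pads) lies 19 mm behind it; y points along the fingers, x is the direction in which the jaws open and shut, and the axes are right-handed (so a half turn about y gives the same grasp; the last joint's range is limited). The gripper opens to 93 mm and grips with 3 to 60 N. Pads are 15 mm wide; open, the fingers measure 128 mm over their backs; the gripper's body (75 mm by 188 mm) begins 65 mm behind the grasp point.
Start: joints at [1.106, 0.259, 1.535, -0, 1.348, -0.203], TCP at [142.328, 531.27, 218.653] pointing down, gripper open.
Joint ranges: [-3.14, 3.14], [-0.91, 2.08], [0.19, 2.58], [-1.22, 4.36], [0.22, 2.71], [-3.12, 3.12]. Speed limits (rad/s): [2.57, 2.57, 3.14, 3.14, 3.14, 3.14].

### API

Orientations are given as a unit quaternion [w, x, y, z].
In Python, from cell import bot gives the robot as it stands. Calls block until the motion is done:
- bot.move_ptp(position, orientation): joint-space move of the TCP to a pose.
- bot.movel(position, attitude=None, v=150): straight line of the TCP; attitude=None keeps the orientation; v is the mean speed in mm/s.
- bot.move_j(angles): joint-space move.
- bot.gripper_to(opening): finger opening in mm; the grip force is fixed at half the most; returns when the fingers have stopped.
- bot.hold(seconds).
- bot.solve_ik(position, orientation): joint angles nearest the present ones, or None.
- bot.capture(name): name is "scene" or "top"; returns a dict with "image" (420x560x3 uint8, red, green, blue), "z_map" (420x560 float32, mm along the optical axis (not along the pixel's ray), 0 where there is no reading), "fx", "fy", "cx", "cy" (pixels), "extrinsics" (4x4, takes a point from camera to world coordinates). Camera axes: x right, y down, z forward; pixel columns grow to the right and rows downward; lengths in mm; the calibration is good to about 2 mm. A picture is of the moment at which its call begins.
A pose or a line that the arm cannot do raises bot.Unreachable and nothing moves.
- bot.job_done(): hands the job in, once; it reports no verdict.
Readings, each from a call of its own:
- bot.current_time_s(): time.
- bot.current_qpos(): joint angles.
- bot.current_qd(): joint speeds.
- bot.current_joint_efforts(): joint torques, N m.
- bot.current_tool_pos(): TCP position.
- bot.current_ee_rot(): TCP orientation.
- bot.current_wrist_force(): force on the tool from outside, world axes, zero at the start.
- bot.current_torque(): the same for the moment, N m.
- bot.current_width(): finger opening in mm.
Only numpy, scipy, OpenCV 4.12 (cv2) and the standard library are available. Lean on these libraries where they do the work, as an engineer would, in place of code of your own. Each camera call takes 0.05 s, during which the arm holds its last target.

### The job

The microscope stage's specimen plate is loose. Take the orange T-handled hex key from its blue rack, seat it fully home in the hex socket of the stage's clamp screw, and only then use the key to turn the screw clockwise until it stops, with the red-tipped clamp arm over the green mark on the plate. Leave the key standing fully home in the screw and let go; move the clamp arm only by means of the key, and do not disturb the mouse, oil bottle, objective or slide box.

Things in the scene. Friction and masses are not known exactly. Their poses are not given: they have to be found in the camera images.
- key_bar (a point): Centre of the orange crossbar of the loose T-handled hex key (about 0.3 kg). Crossbar: 80 mm long (key x) x 16 mm thick (y) x 18 mm high (z, up). From its middle a steel hex shaft, 16 mm across flats, hangs down, tip 109 mm below this point; two of its flats face the key's +x and -x. A 24 mm collar lies just under the crossbar. It starts standing upright, loosely, in the rack.
- key_tip (a point): Centre of the end face of the hex key's shaft, 109 mm below the crossbar's centre; axes as key_bar. The last 2 mm above it are stepped down to 12 mm across flats.
- socket (a point): Mouth centre of the clamp screw's upward hex socket, 69.5 mm above the bench, in a round steel head of 38 mm diameter. 17 mm across flats, 18 mm deep; the top 5 mm flare out to 23 mm. The frame turns with the screw: x along the clamp arm; flats face +x and -x, so the key fits with its x at a multiple of 60 degrees to this x. The screw does not rise or sink.
- screw (a joint): Angle of the clamp screw, rad: grows clockwise seen from above; 0 fully open, stop at 1.4 (tight). It starts somewhere from 0 to 0.4. It turns stiffly (about 0.08 N m of friction) and stays where it is left.
- clamp_end (a point): Top face of the red round end of the clamp arm, 48 mm from the screw's axis along the arm (+x of the socket frame), 19 mm below the socket's mouth. The arm is a steel bar 18 mm wide and 8 mm thick that turns with the screw, just over the stage's top.
- rack: Blue block fixed to the bench, 75 x 65 x 55 mm high, origin at the centre of its underside. A 20 mm square hole, 45 mm deep, in the middle of its top holds the key, whose crossbar then is centred 119 mm above the bench.
- unit: Black microscope stage fixed to the bench, 40 mm high, aluminium plate in its top. Origin on the bench under the screw's axis; it spans -30 to +155 mm in x, +-65 mm in y (a drive knob to y = -95 mm). A green mark on the plate, towards +x of the screw, shows where the clamp arm lands; with the screw tight the arm points along the unit's +x.
- slides: Bystander: green slide box with white lid, 52 x 92 x 34 mm high, loose; origin at the centre of its underside.
- objective: Bystander: brass objective lens standing on the bench, 28 mm in diameter, 46 mm high, loose; origin at the centre of its underside.
- oil: Bystander: small amber bottle, 36 mm in diameter, 65 mm high, loose; origin at the centre of its underside.
- mouse: Bystander: black computer mouse, 100 x 58 x 31 mm high, loose; origin at the centre of its underside.
Not all that is in view belongs to the job. Of the things that look like the part that bears key_bar, the smallest one is meant.

How it is judged:
By the outcome, as a careful person would: the job done as asked, in the order asked, and still so for the second after the job is handed in, with the robot touching nothing.
It also fails if it takes over 48 s, if anything falls off the work surface, if the arm or the gripper's body presses on something with over 40 N, if the wrist force passes 120 N, or if a joint passes its speed limit or range.

## Working session

There is one attempt and no reset: what is moved stays moved. The work goes in short steps, each a Python script; the robot and the scene stay as the last script left them, time stands still between calls to the robot, and variables do not carry over. Pictures are saved under pics/ and viewed, and the job is handed in when it is done.

```bash
ls; mkdir -p pics
python3 - <<'E'
from cell import bot
import cv2,numpy as np,pickle
for n in("scene","top"):
    c=bot.capture(n); pickle.dump(c,open(f'{n}0.pkl','wb'))
    cv2.imwrite(f'pics/{n}0.png',c['image'][:,:,::-1])
    print(n,c['fx'],c['fy'],c['cx'],c['cy'],np.round(c['extrinsics'],3).tolist())
print(bot.current_time_s(),bot.current_ee_rot(),bot.current_width())
E
```

```text
pics
scene 456.1210069313438 456.1210069313438 279.5090473487249 203.86334684646144 [[0.454, 0.758, -0.469, 1130.526], [0.891, -0.385, 0.239, -265.704], [0.001, -0.526, -0.85, 1111.562], [0.0, 0.0, 0.0, 1.0]]
top 546.1450214650138 546.1450214650138 279.2977196725356 211.1596098017933 [[0.004, -0.996, 0.091, 405.251], [-1.0, -0.004, 0.002, 5.154], [-0.002, -0.091, -0.996, 1843.92], [0.0, 0.0, 0.0, 1.0]]
0.1 [-0.56073199  0.5612249   0.42996364 -0.43097275] 93.24404035110966
```

View pics/scene0.png

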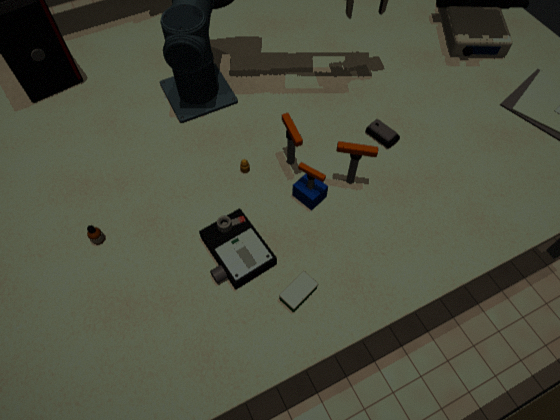

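View pics/top0.png

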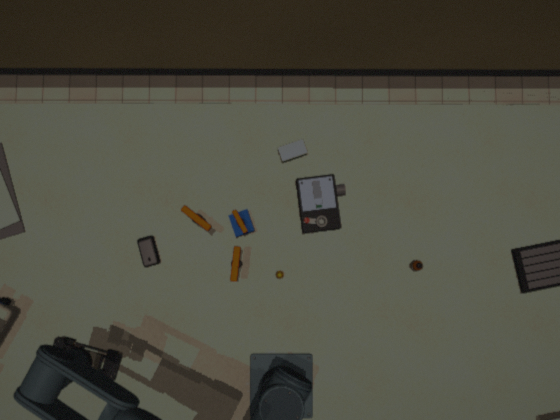

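Three orange T-handles could be taken for the key. In scene/top pixels they are A (291,130)/(236,264), B (357,150)/(197,218), and C in the blue rack (312,173)/(240,222). C is the smallest and stands in the rack, so I choose C and check it in a close crop.

Run:
```python
import cv2,numpy as np,pickle
s=pickle.load(open('scene0.pkl','rb'))['image'][:,:,::-1]; t=pickle.load(open('top0.pkl','rb'))['image'][:,:,::-1]
a=cv2.resize(s[100:300,190:390],(600,600),interpolation=cv2.INTER_CUBIC)
cv2.imwrite('pics/cs.png',np.clip(a*1.7,0,255))
b=cv2.resize(t[130:290,190:360],(0,0),fx=3.7,fy=3.7,interpolation=cv2.INTER_CUBIC)
cv2.imwrite('pics/ct.png',np.clip(b*1.5,0,255))
```

```text
[ WARN:0@0.055] global loadsave.cpp:1063 imwrite_ Unsupported depth image for selected encoder is fallbacked to CV_8U.
```

View pics/cs.png

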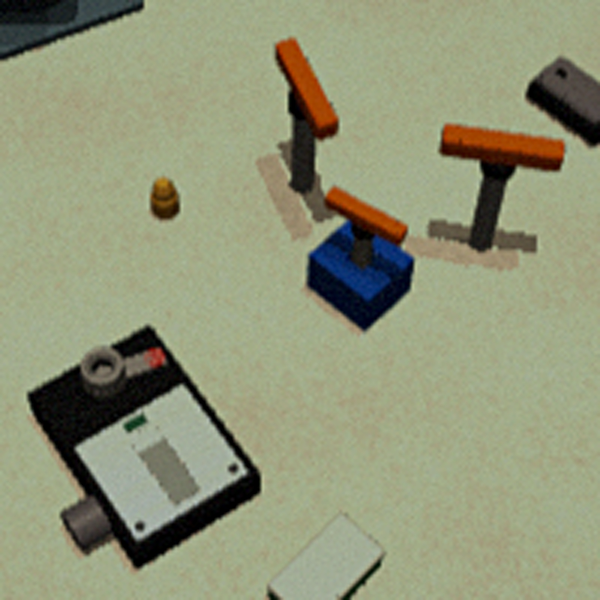

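View pics/ct.png

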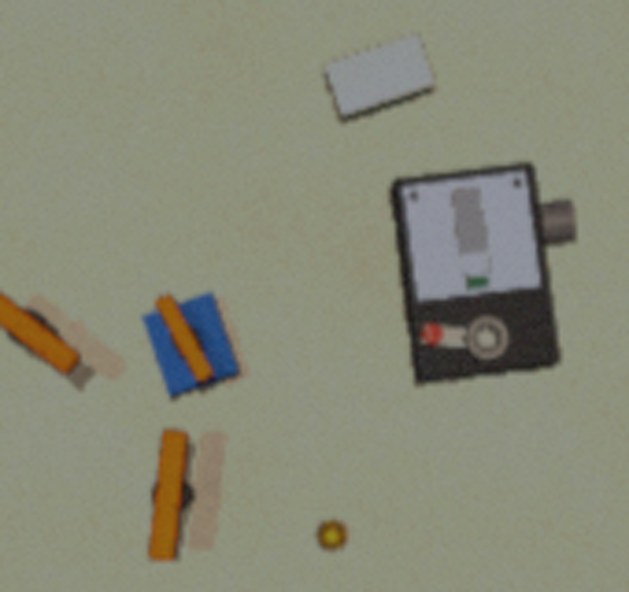

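The crop confirms it: C, in the blue rack at scene (312,173), is clearly the smallest T-handle. The clamp arm (red tip at left, top view) has to turn clockwise to the green mark. Measuring now.

```bash
cat > h.py <<'E'
import cv2,numpy as np,pickle
def ray(c,u,v):
    E=c['extrinsics'];d=E[:3,:3]@np.array([(u-c['cx'])/c['fx'],(v-c['cy'])/c['fy'],1.]);return E[:3,3],d
def onz(c,u,v,z):
    o,d=ray(c,u,v);return o+d*(z-o[2])/d[2]
def tri(c1,p1,c2,p2):
    o1,d1=ray(c1,*p1);o2,d2=ray(c2,*p2);d1/=np.linalg.norm(d1);d2/=np.linalg.norm(d2)
    s=np.linalg.lstsq(np.c_[d1,-d2],o2-o1,rcond=None)[0]
    a=o1+s[0]*d1;b=o2+s[1]*d2;return (a+b)/2,np.linalg.norm(a-b)
def hsv(c): return cv2.cvtColor(c['image'],cv2.COLOR_RGB2HSV)
def blobs(m,amin=4):
    n,l,st,ce=cv2.connectedComponentsWithStats(m.astype(np.uint8))
    return [(st[i,4],ce[i],cv2.minAreaRect(np.argwhere(l==i)[:,::-1].astype(np.float32)),l==i) for i in range(1,n) if st[i,4]>=amin]
def pts(c,m):
    v,u=np.nonzero(m&(c['z_map']>0));z=c['z_map'][v,u];E=c['extrinsics']
    p=np.c_[(u-c['cx'])/c['fx']*z,(v-c['cy'])/c['fy']*z,z];return p@E[:3,:3].T+E[:3,3]
def orange(c):
    h=hsv(c);return (h[...,0]>=4)&(h[...,0]<=18)&(h[...,1]>190)&(h[...,2]>90)
E
python3 - <<'E'
from h import *
for n in('scene','top'):
    c=pickle.load(open(n+'0.pkl','rb'));h=hsv(c)
    print(n,'red px',h[221,240] if n=='scene' else h[220,306])
    for nm,m in(('orange',orange(c)),('blue',(h[...,0]>105)&(h[...,0]<130)&(h[...,1]>150)&(h[...,2]>40)),('red',((h[...,0]<4)|(h[...,0]>172))&(h[...,1]>120)&(h[...,2]>70)),('green',(h[...,0]>55)&(h[...,0]<95)&(h[...,1]>90)&(h[...,2]<110))):
        for a,ce,r,mm in blobs(m):
            p=pts(c,mm)
            if len(p): print(nm,a,ce.round(1),[np.round(x,1) for x in r],'pts med',np.median(p,0).round(1),'zmax',np.percentile(p[:,2],95).round(1),'min',p.min(0).round(),'max',p.max(0).round())
E
```

```text
scene red px [  3 160  86]
orange 187 [291.8 127. ] [array([291.7, 126.9]), array([30.9,  6.1]), np.float64(61.9)] pts med [401.2 143.4 162.3] zmax 165.3 min [348. 131. 158.] max [451. 156. 167.]
orange 197 [357.6 146.6] [array([357.5, 146.6]), array([39.9,  5.1]), np.float64(8.1)] pts med [541.6 267.4 162. ] zmax 164.8 min [504. 223. 155.] max [577. 312. 166.]
orange 103 [311.1 169.8] [array([311.5, 170. ]), array([27.7,  3.7]), np.float64(27.8)] pts med [530.8 133.5 129.3] zmax 132.7 min [499. 113. 125.] max [567. 156. 134.]
blue 20 [305.  176.6] [array([305.4, 176.2]), array([5.4, 4.5]), np.float64(26.6)] pts med [500.4 137.2  56.3] zmax 59.4 min [493. 128.  52.] max [510. 144.  59.]
blue 75 [320. 184.] [array([319.9, 184. ]), array([14.2,  5.5]), np.float64(31.0)] pts med [542.2 161.3  56.6] zmax 59.8 min [521. 149.  52.] max [562. 175.  61.]
blue 214 [306.5 190. ] [array([306.5, 188.9]), array([26.2, 10.8]), np.float64(36.9)] pts med [544.5 117.9  56.4] zmax 59.9 min [504.  94.  50.] max [578. 145.  61.]
red 9 [241.2 219.4] [array([240.8, 219.5]), array([3.9, 3.1]), np.float64(5
[... 17622 characters left out ...]
347. 132. 150.] max [448. 157. 172.]
blue 132 [246.5 219.8] [array([247.2, 220.4]), array([21.5,  7.2]), np.float64(63.4)] pts med [542.8 115.8  54.8] zmax 61.0 min [503.  98.  40.] max [572. 139.  68.]
blue 104 [235.4 226.5] [array([234.3, 225.7]), array([22. ,  6.2]), np.float64(60.6)] pts med [516.3 154.4  54.3] zmax 60.6 min [490. 131.  44.] max [556. 172.  64.]
red 6 [307.2 219. ] [array([307.2, 218.9]), array([2.7, 1.3]), np.float64(63.4)] pts med [544.1 -82.2  44.9] zmax 49.0 min [541. -85.  44.] max [548. -79.  49.]
green 4 [318.5 206. ] [array([318.5, 206. ]), array([3., 0.]), np.float64(180.0)] pts med [ 587.5 -120.1   45.3] zmax 50.8 min [ 587. -125.   42.] max [ 588. -115.   51.]
```

Run:
```python
from h import *
C={n:pickle.load(open(n+'0.pkl','rb')) for n in('scene','top')}
c=C['top'];s=C['scene']
p,e=tri(c,(321.6,221.35),s,(224.3,223.7));print('hand tri head',p.round(1),e, onz(c,321.6,221.35,69.5).round(1),onz(s,224.3,223.7,69.5).round(1))
for n in C:
    c=C[n];full=pts(c,np.ones((420,560),bool));v,u=np.nonzero(c['z_map']>0)
    def box(x0,x1,y0,y1,z0,z1): return (full[:,0]>x0)&(full[:,0]<x1)&(full[:,1]>y0)&(full[:,1]<y1)&(full[:,2]>z0)&(full[:,2]<z1)
    k=box(515,575,-165,-105,63,80);q=full[k]
    (cx,cy),r=cv2.minEnclosingCircle(q[:,:2].astype(np.float32));print(n,'head',len(q),q.mean(0).round(1),'circ',cx,cy,r, 'pix mean',u[k].mean(),v[k].mean())
    # mask for orange key
    m=orange(c)
    for a,ce,r,mm in blobs(m,60):
        if a<110:
            vv,uu=np.nonzero(mm);P=np.array([onz(c,x,y,128) for x,y in zip(uu,vv)])[:,:2]
            R=cv2.minAreaRect(P.astype(np.float32));w=np.linalg.svd(P-P.mean(0),full_matrices=False)[2][0]
            print(n,'bar',P.mean(0).round(1),R,np.degrees(np.arctan2(w[1],w[0]))%180)
    # grey values patch around head
    h=hsv(c)
    if n=='top': print(h[212:231,311:333,2])
    else: print(h[212:238,212:250,2])
```

```text
hand tri head [ 536.4 -128.2   55. ] 2.8988654390077127 [ 534.9 -128.5   69.5] [ 545.  -128.8   69.5]
scene head 126 [ 537.8 -128.    69.4] circ 537.5020751953125 -127.08537292480469 19.2332820892334 pix mean 223.484126984127 221.46031746031747
scene bar [531.4 134.5] ((532.1629638671875, 135.0539093017578), (75.90188598632812, 11.819092750549316), 29.508623123168945) 29.435512321918388
[[101  99 102 105 104 104 102 103 104 101 104 101 103 100 101 104 107 105
  103  75  61  31   2   0   7   4   6   7   7   3  34  76 103 106 104 102
  104 104]
 [104 101 101 104  99 103  99 100 101 104 102 102 102 103 103 106 105  74
   61  31  14   3   2   6  11  15   2   8   9   8   2  30  85 108 103 101
  104 103]
 [104 103 102 101 101 105  99 103  99 102 103 103 105 104 106  75  63  28
   10   6   0   5   9   8   7   8   9   9   5   9   0   4  46 105 106 103
  102 103]
 [102 102 102 103 102 100 103 103 104  94  89  86  77  82  79  29   4   5
    0   5   4   8   5   6   4   3   6   5  12  13  18  16  11  74 103 103
  105 102]
 [101 103 102 102 104 103 102 103  89  81  80  75  65  71  71  53  25   8

[... 4321 characters left out ...]
32 26 31]
 [95 95 95 87 60 63 69 69 83 96 96 96 83 57 67 74 51 33 33 32 31 31]
 [93 93 93 90 68 64 75 67 78 90 94 93 82 56 65 74 50 37 30 29 30 30]
 [76 78 79 79 69 60 75 67 68 80 83 79 73 61 71 69 42 31 33 31 32 29]
 [39 41 39 37 38 40 65 74 69 62 63 63 66 72 75 53 35 33 32 28 31 31]
 [26 32 30 30 32 27 47 63 70 70 72 71 75 73 63 39 31 31 30 28 33 29]
 [35 30 33 32 32 33 32 42 57 71 71 70 67 52 39 32 33 33 32 31 25 28]
 [27 29 31 28 28 32 31 22 35 40 42 39 31 33 32 29 28 31 33 29 33 31]
 [31 32 30 31 33 28 31 29 28 33 34 30 32 33 31 30 28 28 26 27 25 27]
 [32 33 32 25 32 32 32 30 29 30 29 27 28 26 29 27 29 28 31 29 31 30]
 [31 27 30 26 32 27 30 31 29 30 29 29 34 33 36 45 64 65 65 67 68 67]]
```

```bash
cat >> h.py <<'E'
from scipy.spatial.transform import Rotation as Rn
def qd(deg):
    t=np.radians(deg);c,s=np.cos(t),np.sin(t)
    M=np.array([[c,0,-s],[s,0,c],[0,-1,0.]]);q=Rn.from_matrix(M).as_quat();return [q[3],q[0],q[1],q[2]]
E
python3 - <<'E'
from h import *
from cell import bot
q=bot.current_ee_rot();M=Rn.from_quat([q[1],q[2],q[3],q[0]]).as_matrix();print(M.round(3))
C={n:pickle.load(open(n+'0.pkl','rb')) for n in('scene','top')}
H=np.array([537.,-128.3])
for n,c in C.items():
    h=hsv(c);m=((h[...,0]<7)|(h[...,0]>170))&(h[...,1]>100)&(h[...,2]>60)
    roi=np.zeros_like(m)
    if n=='top': roi[212:228,300:314]=1
    else: roi[212:228,230:250]=1
    for a,ce,r,mm in blobs(m&roi):
        p=onz(c,*ce,50.5)[:2];d=p-H;print(n,'red',a,ce,p.round(1),np.linalg.norm(d).round(1),np.degrees(np.arctan2(d[1],d[0])).round(1))
    # rack blue top-plane
    b=(h[...,0]>105)&(h[...,0]<130)&(h[...,1]>150)&(h[...,2]>25)
    p=pts(c,b);p=p[(p[:,2]>48)];R=cv2.minAreaRect(p[:,:2].astype(np.float32));print(n,'rack',R)
    # unit outline: points with z 25..60 near
    p=pts(c,np.ones_like(b));k=(p[:,2]>32)&(p[:,2]<48)&(p[:,0]>480)&(p[:,0]<720)&(p[:,1]>-215)&(p[:,1]<-50)
    R=cv2.minAreaRect(p[k][:,:2].astype(np.float32));print(n,'unit',R)
for th in(29.3,20,-40,-60,80,0,209.3,200,120):
    P=[532,135.3,101] if th in(29.3,209.3) else [537,-128.3,150]
    j=bot.solve_ik(P,qd(th));print(th,None if j is None else np.round(j,2))
E
```

```text
[[ 0.259 -0.001 -0.966]
 [ 0.966 -0.001  0.259]
 [-0.002 -1.     0.   ]]
scene red 26 [241.69230769 218.38461538] [540.5 -78.2] 50.2 86.1
scene rack ((534.28955078125, 134.05868530273438), (74.67964172363281, 65.85151672363281), 19.333938598632812)
scene unit ((601.4308471679688, -133.93569946289062), (186.2622528076172, 160.75729370117188), 7.391840934753418)
top red 29 [306.27586207 219.5862069 ] [541.9 -79.5] 49.0 84.3
top rack ((530.2675170898438, 134.73480224609375), (71.44207000732422, 59.53076934814453), 19.302427291870117)
top unit ((599.24609375, -134.90045166015625), (185.2733612060547, 159.80345153808594), 7.108945369720459)
29.3 [ 0.05  0.36  1.7  -0.    1.08 -0.47]
20 [-0.44  0.32  1.63 -0.    1.19 -0.79]
-40 [-0.44  0.32  1.63 -0.    1.19  0.26]
-60 [-0.44  0.32  1.63  0.    1.19  0.61]
80 [-0.44  0.32  1.63 -0.    1.19 -1.83]
0 [-0.44  0.32  1.63 -0.    1.19 -0.44]
209.3 [ 0.05  0.36  1.7  -0.    1.08  2.68]
200 [-0.44  0.32  1.63 -0.    1.19  2.36]
120 [-0.44  0.32  1.63 -0.    1.19 -2.53]
```

Run:
```python
from h import *
from cell import bot
bot.move_ptp([532,135.2,240],qd(29.3));
c=bot.capture('scene');cv2.imwrite('pics/s1.png',cv2.resize(c['image'][20:240,200:420,::-1],(600,600),interpolation=cv2.INTER_CUBIC))
print(bot.current_time_s(),bot.current_tool_pos())
```

```text
2.15 [531.66306438 136.22230562 240.0275302 ]
```

View pics/s1.png

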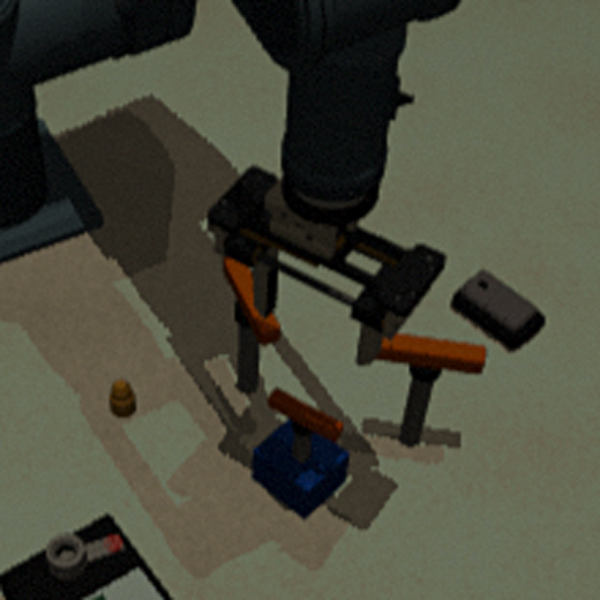

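The jaws line up with the small key's crossbar at (305,415) in the crop, and the decoys are clear of the fingers. Descending to grip the bar by its ends.

Run:
```python
from h import *
from cell import bot
bot.movel([532,135.2,103],qd(29.3),v=90)
print(bot.current_tool_pos(),bot.current_wrist_force())
c=bot.capture('scene');cv2.imwrite('pics/s2.png',cv2.resize(c['image'][70:230,230:390,::-1],(600,600),interpolation=cv2.INTER_CUBIC))
bot.gripper_to(70)
print(bot.current_width(),bot.current_tool_pos(),bot.current_wrist_force(),bot.current_time_s())
c=bot.capture('scene');cv2.imwrite('pics/s3.png',cv2.resize(c['image'][70:230,230:390,::-1],(600,600),interpolation=cv2.INTER_CUBIC))
```

```text
[532.44474553 135.2418542  103.5757976 ] [ 0.35721161 -0.03897132 -0.30053035]
79.7120230732652 [532.14048878 135.20988198 103.24360709] [-0.50650349  0.16796211  1.16596281] 4.25
```

View pics/s3.png

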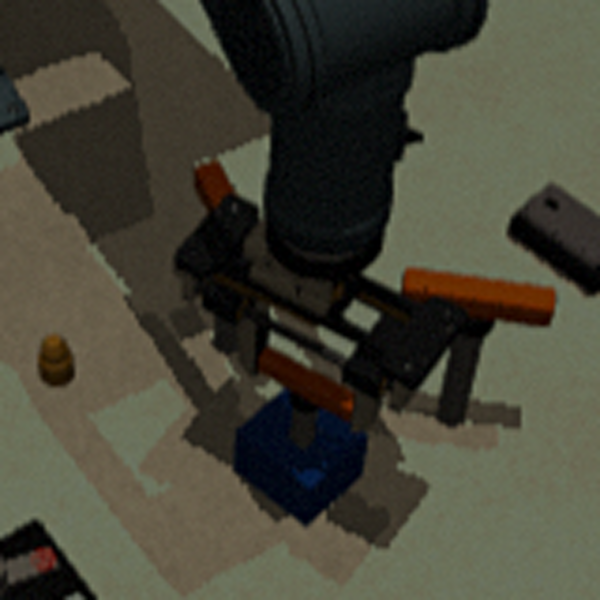

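Run:
```python
from h import *
from cell import bot
bot.movel([532,135.2,200],v=120)
print(bot.current_width(),bot.current_wrist_force())
bot.movel([537,-60,200],qd(24),v=170)
bot.hold(0.3)
print(bot.current_tool_pos(),bot.current_width(),bot.current_wrist_force(),bot.current_torque(),bot.current_time_s())
for n in('scene','top'):
    c=bot.capture(n);pickle.dump(c,open(n+'1.pkl','wb'))
    im=c['image'][:,:,::-1]
    cv2.imwrite(f'pics/{n}4.png',cv2.resize(im[130:290,170:330] if n=='scene' else im[150:270,240:360],(600,600),interpolation=cv2.INTER_CUBIC))
```

```text
79.4680783751221 [-0.03989583  0.34369514 -5.07792398]
[537.02465076 -59.4312795  200.07237846] 79.74087107858986 [ 0.70811605  0.38918761 -4.30190875] [-0.10375729  0.03422749  0.05097015] 6.8583
```

View pics/scene4.png

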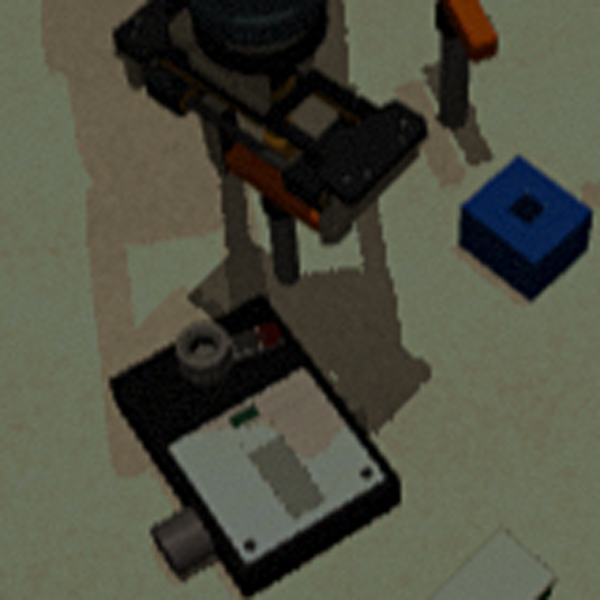

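View pics/top4.png

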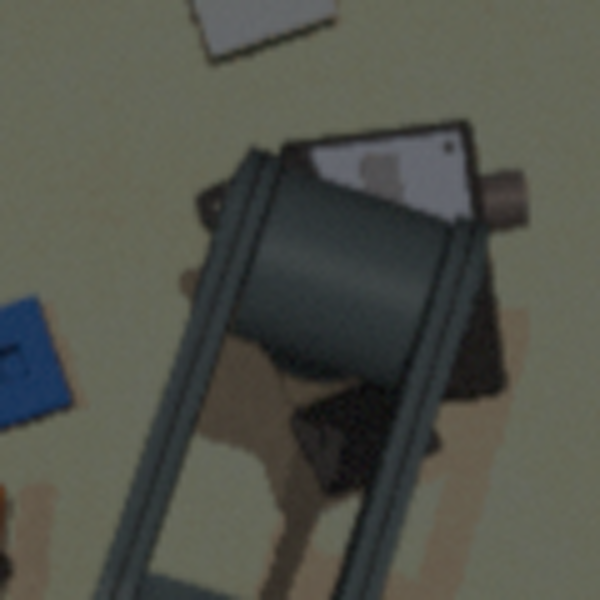

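Run:
```python
from h import *
c=pickle.load(open('scene1.pkl','rb'))
p=pts(c,np.ones((420,560),bool))
k=(abs(p[:,0]-540)<35)&(abs(p[:,1]+60)<35)&(p[:,2]>100)&(p[:,2]<185);q=p[k]
for z in range(100,185,6):
    s=q[(q[:,2]>=z)&(q[:,2]<z+6)]
    if len(s): print(z,len(s),s.mean(0).round(1),s.min(0).round(1),s.max(0).round(1))
# pixel silhouettes of shaft
h=hsv(c)
m=np.zeros((420,560),bool);v,u=np.nonzero(c['z_map']>0);m[v[k],u[k]]=1
for r in range(180,208):
    x=np.nonzero(m[r])[0]
    if len(x): print(r,x.min(),x.max(),end='; ')
# predicted pixel of axis
E=np.linalg.inv(c['extrinsics'])
for z in(107,120,140,158):
    a=E[:3,:3]@np.array([537,-59.4,z])+E[:3,3];print(z,c['cx']+c['fx']*a[0]/a[2],c['cy']+c['fy']*a[1]/a[2])
o=orange(c)
for a,ce,r,mm in blobs(o,20): print(a,ce,r)
```

```text
106 5 [541.7 -59.2 109.8] [541.1 -64.7 108.7] [542.8 -53.1 111.2]
112 5 [542.7 -61.4 116.8] [540.3 -66.7 115.2] [544.5 -53.1 117.8]
118 9 [541.1 -61.3 120.6] [534.3 -67.8 118.2] [545.  -53.1 123.1]
124 9 [541.8 -61.2 126.9] [536.1 -66.6 124.1] [544.8 -52.3 129.6]
130 9 [542.8 -60.6 134.1] [537.7 -66.8 131.5] [545.4 -52.6 135.9]
136 6 [541.7 -61.4 139.8] [532.1 -66.5 136.1] [545.5 -53.1 141.7]
142 12 [542.7 -59.9 144.4] [539.5 -67.1 142. ] [545.9 -51.3 147.5]
148 11 [541.3 -61.5 151.3] [533.5 -66.8 148.6] [545.2 -54.3 153.4]
154 5 [543.  -60.5 157.2] [540.  -66.3 155.9] [546.4 -54.2 158.2]
160 10 [543.1 -59.9 162.8] [536.4 -67.  160.7] [545.6 -52.9 164.9]
166 9 [542.  -62.1 168.5] [535.7 -66.7 166.3] [546.  -53.4 171.5]
172 9 [543.7 -61.2 175.3] [540.2 -66.1 173.8] [546.3 -53.  176.6]
178 9 [542.9 -59.9 180.7] [539.3 -67.4 178.7] [546.4 -51.4 183.3]
184 2 [545.2 -59.9 184.5] [545.  -63.8 184.3] [545.4 -56.  184.7]
188 248 248; 189 242 248; 190 242 248; 191 242 248; 192 242 248; 193 242 248; 194 242 248; 195 242 248; 196 242 249; 197 243 249; 198 243 249; 199 243 249; 200 243 249; 201 243 249; 202 243 249; 203 244 249; 204 244 248; 205 245 247; 107 246.22491331515846 203.61716857942733
120 245.91465545523675 200.9490447069932
140 245.42572658558183 196.7444041239066
158 244.97320106379266 192.85282133571883
197 [291.64467005 127.02030457] ((291.5513610839844, 126.70812225341797), (31.400468826293945, 6.342478275299072), 62.10273361206055)
204 [357.78431373 146.59803922] ((357.469970703125, 146.70997619628906), (39.88082504272461, 5.232590675354004), 8.13010311126709)
```

Run:
```python
from h import *
for n in('scene','top'):
    c=pickle.load(open(n+'0.pkl','rb'));E=np.linalg.inv(c['extrinsics'])
    for P in([537,-128.3,69.5],[537,-127.3,69.5]):
        a=E[:3,:3]@np.array(P)+E[:3,3];print(n,P,c['cx']+c['fx']*a[0]/a[2],c['cy']+c['fy']*a[1]/a[2])
from cell import bot
bot.movel([537,-128,205],v=120);bot.hold(.2)
print(bot.current_tool_pos(),bot.current_wrist_force(),bot.current_torque(),bot.current_time_s())
c=bot.capture('scene');pickle.dump(c,open('scene2.pkl','wb'));cv2.imwrite('pics/s5.png',cv2.resize(c['image'][130:290,150:310,::-1],(600,600),interpolation=cv2.INTER_CUBIC))
```

```text
scene [537, -128.3, 69.5] 223.24758406377106 221.25784512345405
scene [537, -127.3, 69.5] 223.5982993755784 221.10755243339136
top [537, -128.3, 69.5] 321.5348071114163 220.69895387097466
top [537, -127.3, 69.5] 321.2277102977134 220.69780717686535
[ 536.94124008 -127.16705819  204.9354542 ] [-0.47813238 -0.61387919 -5.07943345] [-0.05571688  0.00044662  0.00879648] 7.875
```

View pics/s5.png

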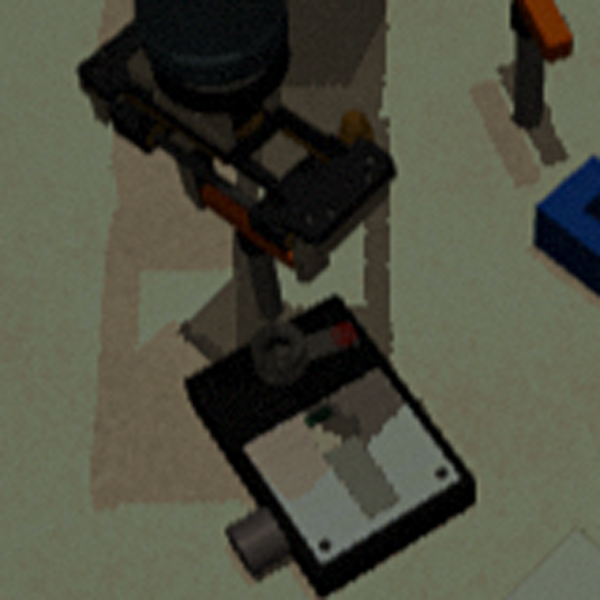

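Run:
```python
from h import *
from cell import bot
x,y=537.,-128.
bot.movel([x,y,168],v=80);bot.hold(.1)
f0=np.array(bot.current_wrist_force());t0=np.array(bot.current_torque());print(f0.round(2),t0.round(3),np.round(bot.current_tool_pos(),2))
z=168
while z>144:
    z-=2;bot.movel([x,y,z],v=40);bot.hold(.05)
    f=np.array(bot.current_wrist_force())-f0;t=np.array(bot.current_torque())-t0
    print(z,np.round(bot.current_tool_pos(),2),f.round(1),t.round(2),round(bot.current_time_s(),2))
    if f[2]>12 or np.hypot(f[0],f[1])>12: break
```

```text
[-0.9  -0.95 -3.52] [-0.016  0.021  0.004] [ 537.5  -128.21  168.65]
166 [ 537.04 -128.03  166.15] [ 0.8  0.8 -0.2] [-0.07 -0.01 -0.  ] 8.93
164 [ 536.93 -127.97  163.92] [ 1.1  0.8 -1.1] [-0.02 -0.01  0.01] 9.23
162 [ 536.96 -128.    161.9 ] [ 0.7  1.2 -0.6] [-0.06 -0.01  0.02] 9.53
160 [ 536.98 -127.97  159.93] [ 1.4  1.1 -0.4] [-0.   -0.05 -0.03] 9.83
158 [ 536.92 -127.96  157.9 ] [ 1.5  1.4 -1. ] [-0.08 -0.03 -0.02] 10.13
156 [ 536.97 -127.97  155.92] [ 0.3  1.5 -0.2] [-0.01  0.02  0.02] 10.43
154 [ 536.98 -128.01  153.94] [ 0.   0.5 -1. ] [-0.01  0.02  0.01] 10.73
152 [ 536.98 -128.01  151.96] [ 0.7  2.1 -0.7] [-0.04 -0.02 -0.01] 11.03
150 [ 536.97 -127.98  149.92] [ 0.6  1.6 -0.7] [-0.07 -0.01 -0.03] 11.33
148 [ 536.95 -128.    147.91] [ 1.4  1.1 -0. ] [-0.05 -0.05 -0.01] 11.63
146 [ 536.95 -128.01  145.92] [ 1.4  1.6 -1.5] [-0.07 -0.05  0.01] 11.93
144 [ 537.34 -128.23  144.67] [0.3 0.7 6. ] [-0.01  0.25  0.06] 12.23
```

It slid in freely and bottomed at TCP z≈144.6, where 144.5 was predicted. I'll look, press gently, then turn.

Run:
```python
from h import *
from cell import bot
bot.movel([537,-128,143.3],v=40);bot.hold(.2)
print(np.round(bot.current_tool_pos(),2),np.round(bot.current_wrist_force(),1),np.round(bot.current_torque(),2),bot.current_width(),bot.current_time_s())
c=bot.capture('scene');pickle.dump(c,open('scene3.pkl','wb'));cv2.imwrite('pics/s6.png',cv2.resize(c['image'][130:290,150:310,::-1],(600,600),interpolation=cv2.INTER_CUBIC))
```

```text
[ 537.44 -128.41  144.64] [-1.9  0.2  7.8] [-0.03  0.61  0.01] 79.70460563556972 12.6833
```

View pics/s6.png

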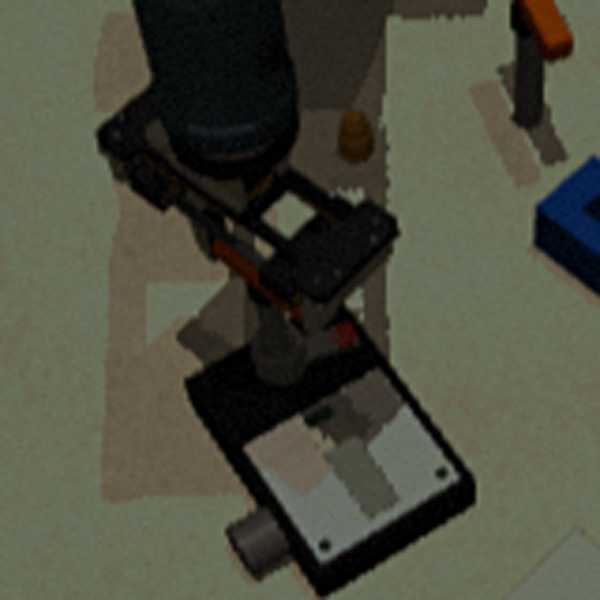

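The key is home: its shaft disappears into the head at (280,355), and the red end is still at (345,333). Turning clockwise.

Run:
```python
from h import *
from cell import bot
def yaw():
    q=bot.current_ee_rot();M=Rn.from_quat([q[1],q[2],q[3],q[0]]).as_matrix();return np.degrees(np.arctan2(M[1,0],M[0,0]))
th=24
while th>-50:
    th-=10 if th>-40 else 4
    bot.movel([537,-128,144.0],qd(th),v=150);bot.hold(.1)
    f=np.array(bot.current_wrist_force());t=np.array(bot.current_torque())
    print(th,round(yaw(),1),np.round(bot.current_tool_pos(),1),f.round(1),t.round(2),round(bot.current_width(),1),round(bot.current_time_s(),2))
    if abs(t[2])>0.5 or np.hypot(f[0],f[1])>15: break
c=bot.capture('scene');pickle.dump(c,open('scene4.pkl','wb'));cv2.imwrite('pics/s7.png',cv2.resize(c['image'][130:290,150:310,::-1],(600,600),interpolation=cv2.INTER_CUBIC))
```

```text
14 14.2 [ 537.5 -128.2  144.7] [-0.   0.9  5.7] [-0.05  0.19 -0.07] 79.7 13.16
4 4.2 [ 537.7 -128.3  144.7] [ 0.4 -0.7  5.4] [-0.03  0.   -0.07] 80.2 13.58
-6 -5.6 [ 537.9 -128.3  144.7] [ 0.8 -0.5  4.2] [-0.13 -0.18 -0.02] 79.7 14.01
-16 -15.5 [ 538.  -128.5  144.7] [ 1.3 -1.   5.3] [-0.25 -0.33 -0.04] 79.5 14.43
-26 -25.5 [ 538.1 -128.6  144.6] [ 3.  -1.6  5.3] [-0.44 -0.54 -0.08] 79.3 14.86
-36 -35.5 [ 538.2 -128.8  144.7] [ 3.4 -1.6  5.6] [-0.74 -0.82 -0.01] 79.9 15.28
-46 -45.4 [ 538.2 -129.   144.7] [ 4.5 -3.3  5.2] [-1.04 -0.88  0.01] 80.1 15.71
-50 -49.4 [ 538.2 -129.2  144.7] [ 3.8 -3.9  5. ] [-1.15 -0.88 -0.03] 80.3 16.06
```

View pics/s7.png

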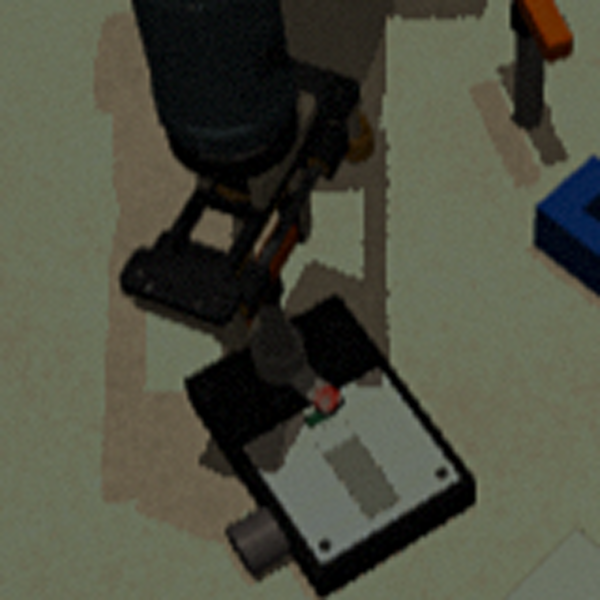

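The arm has swung to (328,398) and is close to the green mark. I'll follow the slight eccentricity and continue to the stop.

Run:
```python
from h import *
from cell import bot
def yaw():
    q=bot.current_ee_rot();M=Rn.from_quat([q[1],q[2],q[3],q[0]]).as_matrix();return np.degrees(np.arctan2(M[1,0],M[0,0]))
th=-50
while th>-84:
    th-=3
    bot.movel([538.5,-129.6,144.0],qd(th),v=150);bot.hold(.12)
    f=np.array(bot.current_wrist_force());t=np.array(bot.current_torque())
    print(th,round(yaw(),1),np.round(bot.current_tool_pos(),1),f.round(1),t.round(2),round(bot.current_width(),1),round(bot.current_time_s(),2))
    if abs(t[2])>0.5 or np.hypot(f[0],f[1])>15: break
c=bot.capture('scene');pickle.dump(c,open('scene5.pkl','wb'));cv2.imwrite('pics/s8.png',cv2.resize(c['image'][170:270,170:270,::-1],(600,600),interpolation=cv2.INTER_CUBIC))
```

```text
-53 -52.4 [ 538.5 -129.5  144.6] [ 0.5 -1.1  8.9] [-0.34 -0.12  0.06] 79.7 16.48
-56 -55.4 [ 538.5 -129.6  144.6] [ 1.1 -2.3  8.9] [-0.34 -0.07  0.  ] 79.4 16.84
-59 -58.4 [ 538.5 -129.6  144.6] [-0.6 -1.6  8.5] [-0.38 -0.15  0.06] 79.9 17.21
-62 -61.4 [ 538.5 -129.7  144.6] [ 0.8 -1.5  9.3] [-0.46 -0.18 -0.01] 80.0 17.57
-65 -64.4 [ 538.5 -129.8  144.6] [ 1.1 -1.4  8.3] [-0.48 -0.11  0.19] 79.9 17.94
-68 -67.4 [ 538.5 -129.8  144.6] [ 0.8 -1.7  8.9] [-0.51 -0.16  0.25] 79.8 18.31
-71 -70.4 [ 538.5 -129.9  144.6] [ 1.2 -1.8  9.1] [-0.6  -0.06  0.34] 79.6 18.68
-74 -73.4 [ 538.5 -130.   144.6] [-0.  -2.1  9.3] [-0.66 -0.1   0.33] 79.6 19.04
-77 -76.4 [ 538.5 -130.   144.6] [ 0.8 -2.   8.4] [-0.67 -0.05  0.29] 79.8 19.41
-80 -79.4 [ 538.4 -130.1  144.6] [ 0.5 -2.4  7.6] [-0.73 -0.02  0.29] 79.9 19.77
-83 -82.4 [ 538.4 -130.1  144.6] [ 0.8 -2.3  8.7] [-0.72  0.02  0.23] 80.0 20.14
-86 -85.4 [ 538.4 -130.2  144.6] [ 0.1 -2.6  7.8] [-0.71  0.03  0.08] 79.7 20.51
```

View pics/s8.png

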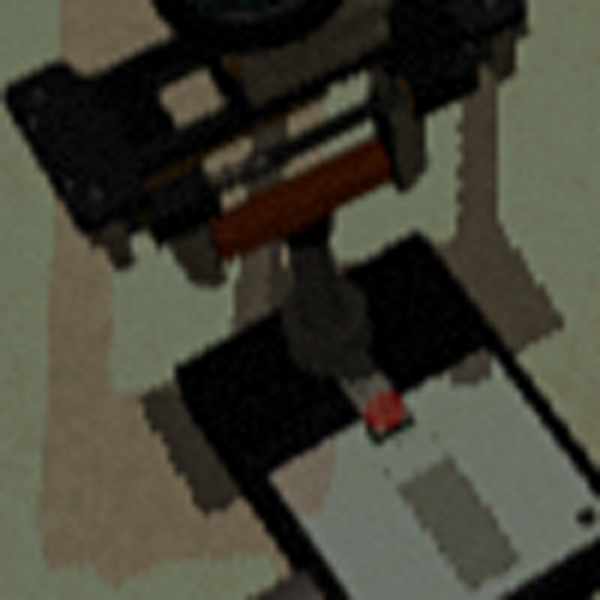

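Run:
```python
from h import *
c0=pickle.load(open('scene0.pkl','rb'));t0=pickle.load(open('top0.pkl','rb'));H=np.array([537.3,-127.9])
for nm in('scene0','scene4','scene5'):
    c=pickle.load(open(nm+'.pkl','rb'));h=hsv(c);m=((h[...,0]<7)|(h[...,0]>170))&(h[...,1]>100)&(h[...,2]>40)
    roi=np.zeros_like(m);roi[212:246,225:250]=1
    for a,ce,r,mm in blobs(m&roi,8):
        p=onz(c,*ce,50.5)[:2];d=p-H;print(nm,a,ce.round(1),p.round(1),np.linalg.norm(d).round(1),np.degrees(np.arctan2(d[1],d[0])).round(1))
# green mark and plate in initial images
for c,(r0,r1,q0,q1) in((c0,(225,290,200,280)),(t0,(170,216,295,342))):
    h=hsv(c);roi=np.zeros(h.shape[:2],bool);roi[r0:r1,q0:q1]=1
    g=roi&(h[...,0]>50)&(h[...,0]<95)&(h[...,1]>70)&(h[...,2]<110)&(h[...,2]>20)
    for a,ce,r,mm in blobs(g,6):
        p=onz(c,*ce,41)[:2];d=p-H;print('green',a,ce.round(1),p.round(1),np.linalg.norm(d).round(1),np.degrees(np.arctan2(d[1],d[0])).round(1))
    pl=roi&(h[...,2]>75)&(h[...,1]<45)
    for a,ce,r,mm in blobs(pl,200):
        v,u=np.nonzero(mm);P=np.array([onz(c,x,y,41)[:2] for x,y in zip(u,v)],np.float32);print('plate',a,cv2.minAreaRect(P))
```

```text
scene0 29 [241.7 218.7] [541.4 -78.7] 49.4 85.3
scene4 31 [236.9 235.8] [ 582.7 -111.3] 48.4 20.1
scene5 34 [233.5 238.1] [ 584.8 -121.8] 47.9 7.3
green 18 [234.6 240.5] [ 587.8 -121.1] 50.9 7.7
plate 1318 ((630.182861328125, -115.4733657836914), (104.57093811035156, 110.73438262939453), 7.208191394805908)
green 6 [318.8 205.7] [ 589.1 -121.6] 52.2 6.9
plate 343 ((685.15478515625, -119.22573852539062), (47.13235855102539, 153.57374572753906), 0.20360726118087769)
plate 1010 ((630.0846557617188, -115.79505920410156), (104.16545867919922, 110.61927032470703), 7.3645429611206055)
```

The arm measures 7.3° against 7.2–7.3° for the unit, so it is at the stop, and the red end covers the green mark. Releasing.

Run:
```python
from h import *
from cell import bot
p=bot.current_tool_pos()
bot.movel([p[0],p[1],144.5],v=20)
bot.gripper_to(93);bot.hold(.1)
print(bot.current_width(),np.round(bot.current_wrist_force(),1),np.round(bot.current_tool_pos(),1))
bot.movel([p[0],p[1],230],v=90)
print(np.round(bot.current_wrist_force(),1))
bot.move_ptp([400,150,300],qd(-60));bot.hold(.3)
print(bot.current_time_s())
H=np.array([537.3,-127.9])
for n in('scene','top'):
    c=bot.capture(n);pickle.dump(c,open(n+'6.pkl','wb'));im=c['image'][:,:,::-1]
    cv2.imwrite(f'pics/{n}9.png',cv2.resize(im[160:300,170:310] if n=='scene' else im[150:250,270:370],(600,600),interpolation=cv2.INTER_CUBIC))
    for a,ce,r,mm in blobs(orange(c),30):
        q=pts(c,mm);print(n,'orange',a,q.mean(0).round(1),np.percentile(q[:,2],[5,50,95]).round(1))
        w=np.linalg.svd(q[:,:2]-q[:,:2].mean(0),full_matrices=False)[2][0];print(np.degrees(np.arctan2(w[1],w[0])).round(1))
    h=hsv(c);m=((h[...,0]<7)|(h[...,0]>170))&(h[...,1]>100)&(h[...,2]>40);roi=np.zeros_like(m)
    if n=='scene': roi[225:246,225:250]=1
    else: roi[196:214,310:328]=1
    for a,ce,r,mm in blobs(m&roi,6):
        d=onz(c,*ce,50.5)[:2]-H;print(n,'red',a,np.linalg.norm(d).round(1),np.degrees(np.arctan2(d[1],d[0])).round(1))
```

```text
92.49202941301428 [-0.2  0.3 -0. ] [ 538.2 -130.1  144.3]
[ 0.1 -0.5  0.2]
24.0083
scene orange 202 [541.4 267.7 161.9] [158.8 161.8 165. ]
52.6
scene orange 137 [ 538.5 -129.4  170.5] [167.5 170.6 173.4]
-85.3
scene red 25 48.0 8.5
top orange 191 [538.5 268.  160. ] [153.6 159.4 167.2]
-127.8
top orange 81 [ 537.7 -131.7  169.1] [163.2 169.3 175.1]
93.7
```

View pics/scene9.png

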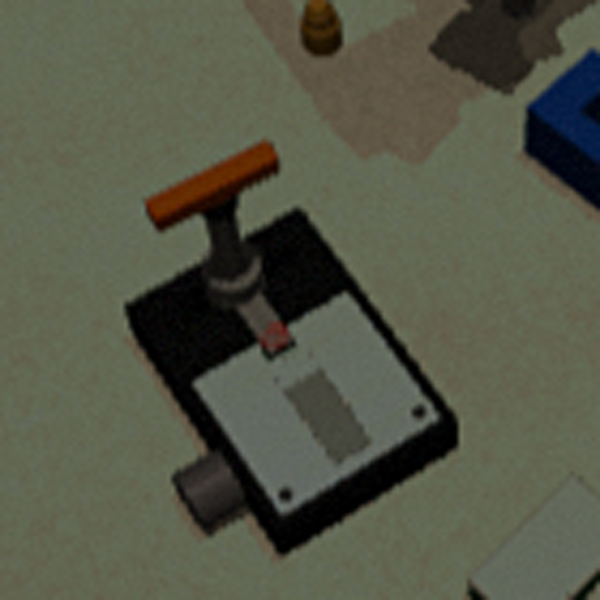

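View pics/top9.png

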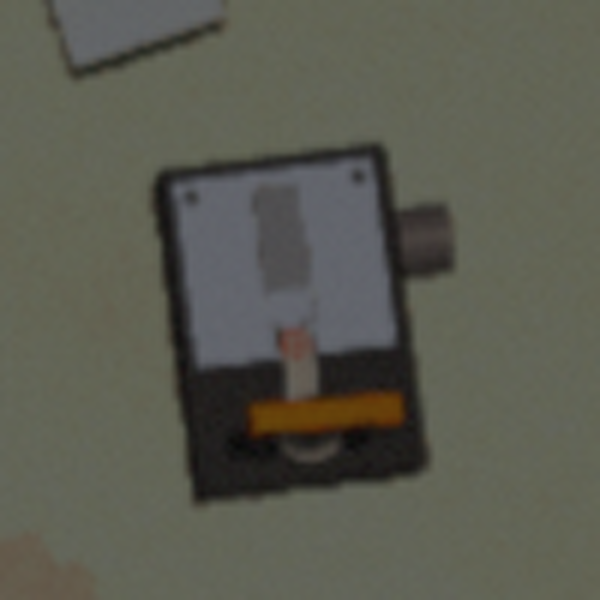

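The bar's yaw is about −85.5°, so it is not at a multiple of 60° to the arm (7.3°). At the stop, the last ~20° of turning twisted the key in the socket instead of slipping in my grip. It is still at full depth (bar top ≈169.5) and the arm is on the mark. I'll regrip, bring the key back to its natural seat (about −55°), and recheck the stop gently.

```bash
cat > r.py <<'E'
from h import *
from cell import bot
def yaw():
    q=bot.current_ee_rot();M=Rn.from_quat([q[1],q[2],q[3],q[0]]).as_matrix();return np.degrees(np.arctan2(M[1,0],M[0,0]))
def rep(th=''):
    f=np.array(bot.current_wrist_force());t=np.array(bot.current_torque())
    print(th,round(yaw(),1),np.round(bot.current_tool_pos(),1),f.round(1),t.round(2),round(bot.current_width(),1),round(bot.current_time_s(),2))
def red():
    c=bot.capture('scene');H=np.array([537.3,-127.9])
    h=hsv(c);m=((h[...,0]<7)|(h[...,0]>170))&(h[...,1]>100)&(h[...,2]>40);roi=np.zeros_like(m);roi[212:246,225:250]=1
    for a,ce,r,mm in blobs(m&roi,8):
        d=onz(c,*ce,50.5)[:2]-H;print(' red',a,np.linalg.norm(d).round(1),np.degrees(np.arctan2(d[1],d[0])).round(1))
    return c
E
python3 - <<'E'
from r import *
bot.move_ptp([538.2,-130.0,230],qd(-85.5))
bot.movel([538.2,-130.0,145],qd(-85.5),v=80)
bot.gripper_to(70);bot.hold(.1);rep();red()
for th in(-80,-74,-68,-62,-57):
    bot.movel([538.5,-129.7,144.2],qd(th),v=150);bot.hold(.1);rep(th)
c=red();cv2.imwrite('pics/s10.png',cv2.resize(c['image'][170:270,170:270,::-1],(600,600),interpolation=cv2.INTER_CUBIC))
E
```

```text
-85.5 [ 538.5 -130.2  145.4] [ 0.  -0.5  2.6] [-0.05  0.19 -0.01] 79.8 27.02
 red 35 47.7 7.6
-80 -80.0 [ 538.8 -129.9  145.4] [-1.5  0.3  8.5] [0.11 0.54 0.08] 79.9 27.42
-74 -74.0 [ 538.8 -129.8  145.4] [-1.8 -1.2  7.7] [0.2  0.59 0.11] 79.8 27.77
-68 -68.0 [ 538.8 -129.6  145.4] [-1.9  1.3  7.9] [0.26 0.52 0.13] 79.9 28.13
-62 -62.0 [ 538.8 -129.5  145.4] [-1.9  0.7  8.5] [0.28 0.55 0.04] 79.6 28.49
-57 -57.0 [ 538.7 -129.4  145.4] [-1.6  1.6  9.1] [0.37 0.6  0.05] 79.5 28.84
 red 27 48.2 36.6
```

View pics/s10.png

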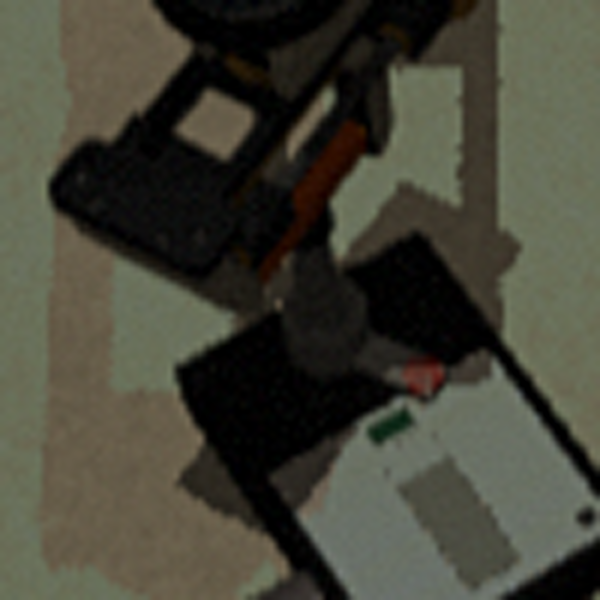

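Turning back dragged the screw with it (arm at 36.6°), so the key is wedged about 33° off its seat. The clean fix is to lift it out, realign to arm angle − 60°, reseat fully, and turn again, stopping at the first torque rise.

Run:
```python
from r import *
p=bot.current_tool_pos()
bot.movel([p[0],p[1],167.5],v=60);rep('up')
c=red();cv2.imwrite('pics/s11.png',cv2.resize(c['image'][170:270,170:270,::-1],(600,600),interpolation=cv2.INTER_CUBIC))
```

```text
up -57.0 [ 533.8 -127.7  160. ] [  1.4  -2.1 -34.7] [-0.51 -0.25 -0.04] 79.6 29.43
 red 36 47.8 35.9
```

View pics/s11.png

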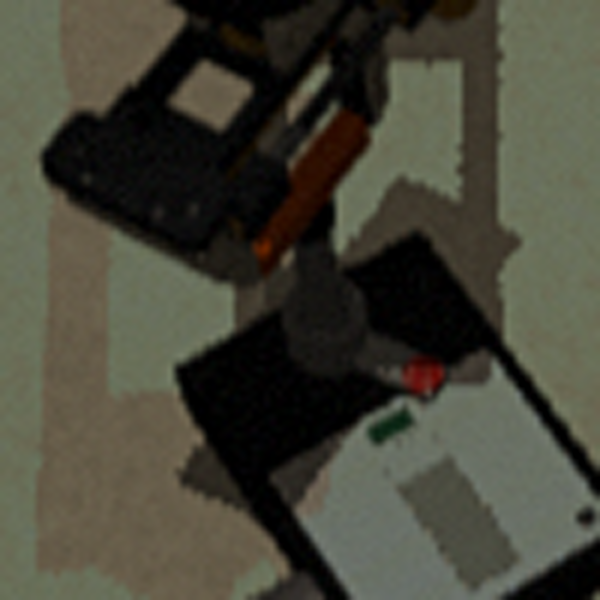

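The key is jammed and the pads slid up the bar under 30 N of pull, so I won't pull any harder. I'll regrip lower and carry on clockwise to the stop, where the hex should drop into its next 60° seat.

Run:
```python
from r import *
bot.gripper_to(93);rep('open')
c=red()
for a,ce,r,mm in blobs(orange(c),25):
    q=pts(c,mm)
    if q[:,1].mean()<0:
        w=np.linalg.svd(q[:,:2]-q[:,:2].mean(0),full_matrices=False)[2][0];print('bar',a,q.mean(0).round(1),np.percentile(q[:,2],[5,50,95]).round(1),np.degrees(np.arctan2(w[1],w[0])).round(1))
cv2.imwrite('pics/s12.png',cv2.resize(c['image'][170:270,170:270,::-1],(600,600),interpolation=cv2.INTER_CUBIC))
```

```text
open -57.0 [ 539.3 -129.6  168.7] [ 0.4 -0.4  0.5] [-0.07  0.15  0.  ] 93.1 29.97
 red 34 47.9 35.2
```

View pics/s12.png

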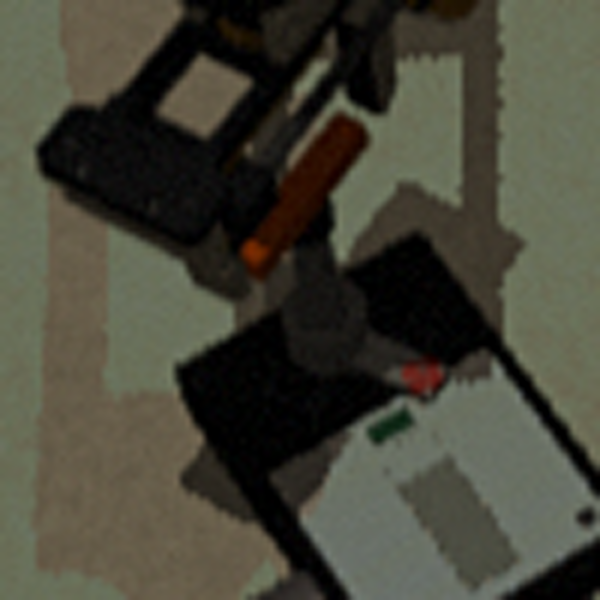

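Run:
```python
from r import *
c=red();h=hsv(c);m=(h[...,0]>=2)&(h[...,0]<=18)&(h[...,1]>150)&(h[...,2]>40)
roi=np.zeros_like(m);roi[180:218,205:236]=1
q=pts(c,m&roi);q=q[(q[:,2]>120)&(q[:,2]<200)]
z=q[:,2];print(len(q),q.mean(0).round(1),np.percentile(z,[5,25,50,75,95]).round(1),q.min(0).round(),q.max(0).round())
t=q[z>np.percentile(z,60)];w=np.linalg.svd(t-t.mean(0),full_matrices=False)[2][0];print(w.round(3),np.degrees(np.arctan2(w[1],w[0])))
s=pts(c,np.ones_like(m));k=(abs(s[:,0]-539)<22)&(abs(s[:,1]+129)<22)&(s[:,2]>74)&(s[:,2]<150)
for a in range(74,150,12):
    g=s[k&(s[:,2]>=a)&(s[:,2]<a+12)]
    if len(g):print(a,len(g),g.mean(0).round(1))
```

```text
red 32 48.2 35.5
136 [ 538.4 -127.3  170.1] [166.3 169.  170.7 171.8 172.9] [ 511. -160.  155.] [564. -93. 175.]
[ 0.585 -0.811  0.002] -54.173149169145226
74 22 [ 542.4 -128.1   80.2]
86 13 [ 542.4 -129.6   92.3]
98 18 [ 541.3 -128.   104.1]
110 19 [ 541.8 -128.6  115.3]
122 17 [ 541.7 -128.8  128.5]
134 5 [ 546.  -128.2  144. ]
146 8 [ 545.3 -124.7  148. ]
```

The key is still home (bar top 170.5, the same as before) and upright; only the pads slid. Regripping and continuing clockwise.

Run:
```python
from r import *
bot.movel([538.6,-129.4,143],qd(-57),v=100)
bot.gripper_to(70);rep('grip')
bot.movel([538.5,-129.8,142.5],qd(-80),v=150);rep(-80)
for th in(-86,-91,-96,-101,-106):
    bot.movel([538.4,-130.1,142.5],qd(th),v=150);bot.hold(.05);rep(th);red()
    if abs(bot.current_torque()[2])>.6: break
```

```text
grip -57.0 [ 538.6 -129.1  143.6] [-1.6  2.2  4.4] [ 0.4   0.49 -0.01] 79.7 30.83
-80 -80.0 [ 539.  -129.6  143.6] [-1.1  3.5  7. ] [ 0.51  0.52 -0.09] 79.9 31.38
-86 -86.0 [ 539.  -129.8  143.6] [-0.9  2.5  6.5] [ 0.69  0.4  -0.08] 79.8 31.69
 red 33 48.2 6.7
-91 -91.0 [ 539.  -130.   143.5] [-1.5  2.4  6.7] [ 0.54  0.41 -0.12] 79.8 32.04
-96 -96.0 [ 539.1 -130.1  143.5] [-0.7  1.1  5.8] [ 0.46  0.39 -0.04] 80.0 32.39
 red 39 48.0 8.0
-101 -101.0 [ 539.  -130.3  143.5] [-0.7  1.7  6.5] [ 0.38  0.36 -0.09] 79.9 32.74
 red 37 47.2 6.8
-106 -106.0 [ 539.1 -130.5  143.5] [-0.8  1.8  5.4] [ 0.28  0.41 -0.01] 79.7 33.09
 red 34 47.8 7.6
```

It dropped through: relative angle −113.5°, torque about 0, arm still at 7.3°. I'll take up the slack to a light torque to confirm the stop.

Run:
```python
from r import *
for th in(-112,-116,-119,-121,-123,-125):
    bot.movel([538.7,-130.4,142.5],qd(th),v=150);bot.hold(.08)
    T=[]
    for _ in range(4): T.append(bot.current_torque()[2]);bot.hold(.02)
    rep(th);print(np.mean(T).round(3))
    if np.mean(T)>.15: break
red()
```

```text
-112 -112.0 [ 539.3 -130.8  143.5] [-1.5  0.8  5.9] [0.25 0.43 0.02] 79.7 33.55
-0.07
-116 -116.0 [ 539.2 -130.9  143.5] [-0.6  0.2  5.9] [0.17 0.44 0.  ] 80.0 33.95
0.006
-119 -119.0 [ 539.1 -130.9  143.5] [-0.4  0.4  5.5] [0.22 0.58 0.  ] 79.9 34.35
0.039
-121 -121.0 [ 539.  -130.9  143.5] [-1.7  0.7  6.5] [0.13 0.56 0.04] 79.7 34.75
0.011
-123 -123.0 [ 539.  -131.1  143.5] [-1.8 -0.9  6.2] [0.06 0.62 0.08] 80.1 35.15
0.104
-125 -125.0 [ 538.9 -131.1  143.5] [-2.2 -0.7  6.3] [0.09 0.67 0.17] 79.9 35.55
0.197
 red 33 47.9 6.8
```

Run:
```python
from r import *
bot.movel([538.9,-131.0,143.3],qd(-117.5),v=150);bot.hold(.05);rep()
bot.gripper_to(93);rep('open')
bot.movel([538.9,-131.0,235],v=110)
bot.move_ptp([420,100,300],qd(-90));bot.hold(.1);rep()
c=red();t=bot.capture('top')
for n,c in(('scene',c),('top',t)):
    pickle.dump(c,open(n+'9.pkl','wb'));im=c['image'][:,:,::-1]
    cv2.imwrite(f'pics/{n}13.png',cv2.resize(im[160:300,170:310] if n=='scene' else im[150:250,270:370],(600,600),interpolation=cv2.INTER_CUBIC));cv2.imwrite(f'pics/{n}13f.png',im)
    for a,ce,r,mm in blobs(orange(c),30):
        q=pts(c,mm)
        if q[:,1].mean()<0:
            w=np.linalg.svd(q[:,:2]-q[:,:2].mean(0),full_matrices=False)[2][0];print(n,a,q.mean(0).round(1),np.percentile(q[:,2],[5,50,95]).round(1),np.degrees(np.arctan2(w[1],w[0])).round(1))
```

```text
-117.7 [ 539.  -131.1  143.5] [-1.5  1.   1.8] [0.21 0.47 0.03] 79.5 35.93
open -117.5 [ 538.9 -131.   143.2] [-0.1 -0.1  0.4] [-0.02  0.14  0.01] 92.9 36.42
 -90.1 [420.6  99.  299.3] [ 0.1  0.1 -0.2] [-0.02  0.21  0.02] 93.0 38.54
 red 39 47.3 7.3
scene 138 [ 537.9 -129.4  170.2] [167.2 170.2 172.9] 62.1
top 81 [ 536.1 -129.5  168.9] [162.9 168.6 177.6] -118.5
```

View pics/scene13.png

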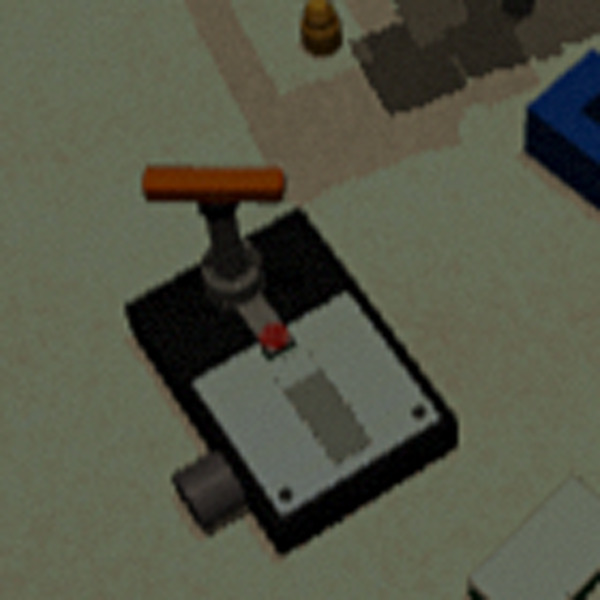

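View pics/scene13f.png

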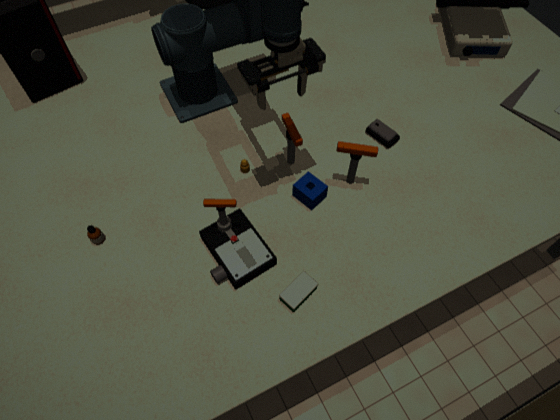

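View pics/top13f.png

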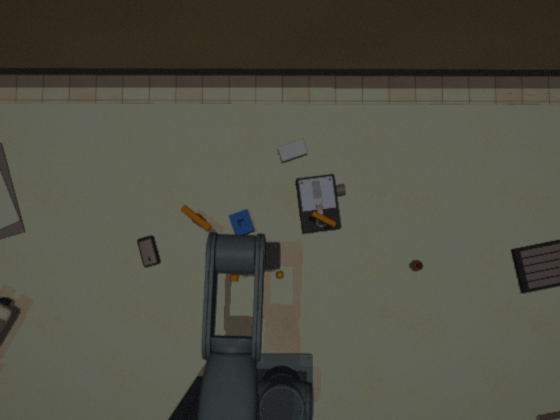

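Key upright and home with bar yaw ≈ −118°, near the −120° seat and within hex play. The red end is over the green mark at (273,337), the bystanders are unmoved, and the robot is clear. Handing in.

Run:
```python
from cell import bot
bot.job_done();print(bot.current_time_s())
```

```text
the job is handed in; nothing more can be done
the job is handed in; nothing more can be done
```

I took the smallest T-key from the blue rack, seated it fully in the clamp screw, turned the screw clockwise to its stop, then released the key and moved clear. The job was handed in at about 38.6 s.

**One thing went wrong along the way:** on the first pass I turned past the stop and the key twisted about 30° out of its seat in the socket. I tried two fixes before one worked:
- **Turning it back:** this dragged the screw loose, to an arm angle of about 36°.
- **Pulling it out:** at about 30 N the pads slid up the bar and the key stayed at full depth.
- **Turning clockwise again:** the arm went back to the stop and the hex moved on into its next 60° seat.

**Last checks:**
- **Clamp arm:** it points at 7.3°, against 7.2–7.4° for the stage, with the red end over the green mark.
- **Stop:** torque rose from about 0 to 0.2 N m over 4° of turn while the arm stayed put, above the screw's 0.08 N m of friction.
- **Key depth:** the crossbar top reads 168.6–170.2 mm in the two cameras, against 169.5 mm when fully home, and the key is upright.
- **Key angle:** it sits about 5–6° off its nominal seat, within the roughly 7° of play in the hex.
- **Bystanders and forces:** the mouse, bottle, objective and slide box look unmoved in the final pictures. The largest wrist force I saw was about 35 N.

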